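# Change over a food processor from grating to slicing

## Task

Change the food processor over from grating to slicing: the green-hubbed slicing disc and the orange-hubbed grating disc must change places, so that the slicing disc is fully down on the two drive pins in the bowl and the grating disc lies flat in the tray compartment that the slicing disc came from (the chopping board is free to set a disc on meanwhile). Close the bowl with its lid, sitting level and fully down on the rim. Leave the blue-hubbed disc, the jar and the mug where they are.

Things in the scene. Friction and masses are not known exactly. Their poses are not given: they have to be found in the camera images.
- grating_disc_centre (a point): Loose steel disc, 124 mm across, round bumps, flat underneath, 120 g, at first on the drive pins. Its orange hub bar, 84 x 38 x 8 mm from the underside, has 12 mm through holes 29 mm each side of the axis; between them a finger grip, 34 mm long, 14 mm thick, stands 8 to 36 mm above the underside. Point: on the axis, 18 mm above the underside; x along hub, grip and holes (half turns alike), z up
- slicing_disc_centre (a point): Loose steel disc, 124 mm across, two long blades, flat underneath, 120 g, at first in the tray. Its green hub bar, 84 x 38 x 8 mm from the underside, has 12 mm through holes 29 mm each side of the axis; between them a finger grip, 34 mm long, 14 mm thick, stands 8 to 36 mm above the underside. Point: on the axis, 18 mm above the underside; x along hub, grip and holes (half turns alike), z up
- julienne_disc_centre (a point): Loose steel disc, 124 mm across, rows of short teeth, flat underneath, 120 g, in the tray. Its blue hub bar, 84 x 38 x 8 mm from the underside, has 12 mm through holes 29 mm each side of the axis; between them a finger grip, 34 mm long, 14 mm thick, stands 8 to 36 mm above the underside. Point: on the axis, 18 mm above the underside; x along hub, grip and holes (half turns alike), z up
- lid_centre (a point): Round smoky lid, 178 mm across, 78 mm high, 200 g, on the worktop. Grip its grey feed tube, 52 (x) x 32 mm (y), 40 to 78 mm above the lower edge. Two ears reach 99 mm along x. The skirt, 8 mm deep, drops over the bowl's rim with 5 mm to spare, in any turn; a shoulder then rests on the rim. Point: on the axis, 39 mm above the lower edge, z up; closed, 47 mm above 'drive'
- drive (a point): Centre of the white disc carrier (88 mm across) in the bowl of the cream food processor (fixed; bowl handle at +x, to 118 mm). Point: on its flat top, 106 mm above the worktop, where a disc lies; two steel pins 8 mm thick, tapered at the tips, stand 13.5 mm above it at 29 mm along +x and -x. Bowl 152 mm wide inside, 160 outside, rim 16 mm above the point. z up
- tray_near (a point): Middle of the floor of one compartment of the light grey disc tray (294 x 152 mm, walls 18 mm high, floor top 4 mm above the worktop, fixed); 141 mm (x) by 144 mm (y) inside, so a disc drops in with 8 mm to spare all round. The other compartment lies on its +x side. z up
- tray_far (a point): Middle of the floor of the tray's other compartment, 145 mm along +x from tray_near, same size and axes
- chopping_board: wooden chopping board, 300 x 210 mm and 22 mm thick, empty and fixed. Origin in the middle of its underside, y along its length, z up
- jar_centre (a point): jar with a green cap, 52 mm across, 98 mm tall, standing loose; the point is its centre, 49 mm up. Not to be moved
- mug_centre (a point): tall pale green mug with a ring handle, 86 mm across and 126 mm tall, standing loose; the point is the centre of its body, 63 mm up. Its handle points along its -y and reaches 85 mm from the point. Not to be moved
Mind the look-alikes: they are no part of the job. Leave any purple look-alike of the part that bears lid_centre alone.

How it is judged:
At the end, for the whole second after the job is handed in: Slicing disc flat on the carrier (3 mm), on both pins (5 mm, 0.12 rad); grating disc flat on a tray compartment's floor, 14 mm from its middle; lid level, 10 mm from the bowl's axis and 4 mm of fully down; blue disc within 20 mm, jar and mug within 30 mm of their start; all at rest (horizontal distance between slicing_disc_centre and drive below 0.005 m and z of slicing_disc_centre in the frame of drive between 0.015 and 0.021 m and angle between the x axis of slicing_disc_centre and the x axis of drive, either way round below 0.12 rad and angle between slicing_disc_centre's own z axis and vertical below 0.06 rad and ((horizontal distance between grating_disc_centre and tray_near below 0.014 m and z of grating_disc_centre in the frame of tray_near below 0.023 m and angle between grating_disc_centre's own z axis and vertical below 0.06 rad) or (horizontal distance between grating_disc_centre and tray_far below 0.014 m and z of grating_disc_centre in the frame of tray_far below 0.023 m and angle between grating_disc_centre's own z axis and vertical below 0.06 rad)) and horizontal distance between lid_centre and drive below 0.01 m and z of lid_centre in the frame of drive between 0.043 and 0.051 m and angle between lid_centre's own z axis and vertical below 0.05 rad and distance of julienne_disc_centre from where it was at the start of the episode below 0.02 m and distance of each of jar_centre, mug_centre from where it was at the start of the episode below 0.03 m and linear speed of each of slicing_disc, grating_disc, bowl_lid below 0.02 m/s and angular speed of each of slicing_disc, grating_disc, bowl_lid below 0.2 rad/s); the robot touches nothing.
It fails at once if the blue-hubbed disc is moved out of its place (distance of julienne_disc_centre from where it was at the start of the episode above 0.03 m).
It fails at once if the jar is shifted or knocked over (distance of jar_centre from where it was at the start of the episode above 0.04 m or angle between jar_centre's own z axis and vertical above 0.5 rad).
It fails at once if the mug is shifted or knocked over (distance of mug_centre from where it was at the start of the episode above 0.04 m or angle between mug_centre's own z axis and vertical above 0.5 rad).
It also fails if it takes over 115 s, if anything falls off the work surface, if the arm or the gripper's body presses on something with over 40 N, if the wrist force passes 120 N, or if a joint passes its speed limit or range.

## Robot

A 7-joint arm with a two-finger parallel gripper is mounted at the origin on a cart in front of the work surface, level with it; the furniture and walls round the work are solid. World frame = base frame: x ahead of the robot, y to its left, z up, the work surface at z = 0. Lengths are in m, angles in rad, forces in N, time in s.
With the tool pointing down it reaches from about 0.35 to 0.9 m from the base axis. Payload 19.9 kg.
Tool frame: the origin (TCP) lies midway between the tips of the shut fingers; the grasp point (between the pads) lies 19 mm behind it; z points along the fingers, y is the line along which they close (so a half turn about z gives the same grasp; the last joint's range is limited). The gripper opens to 94 mm and grips with 3 to 60 N. Pads are 16 mm wide; open, the fingers measure 119 mm over their backs; the gripper's body (75 mm by 177 mm) begins 78 mm behind the grasp point.
Start: joints at [1.083, 0.417, -0.01, 1.614, 0.005, 1.111, -0.053], TCP at [0.269, -0.564, 0.205] pointing down, gripper open.
Joint ranges: [-2.81, 2.81], [-0.39, 2.02], [-1.27, 1.25], [0.06, 2.57], [-1.19, 4.33], [0.19, 2], [-2.82, 2.82]. Speed limits (rad/s): [1.89, 1.89, 2.39, 2.39, 3.01, 3.01, 3.01].

## Interface

Orientations are given as a 3x3 rotation matrix whose columns are the frame's x, y, z axes.
In Python, from rig import monitor, imaging, order gives the robot as it stands. The module is installed in compiled form; this text tells all that it offers.
- The arm moves only by the shell command python3 -m pendant 'ROWS' [OPENING]. ROWS is JSON, a list of rows, each a list of 4 numbers: the shift along the tool's x, y, z in m, then the turn about the tool's z in degrees. In form: [[tx, ty, tz, yaw], ...]. A call has 1 to 10 rows; each row is the pose to reach, as a shift and turn from the pose commanded when the call began, along the tool's axes at that moment; what a row does not reach only later rows make up. A row lasts 1/10 s, in which the tool goes at most 50 mm and 8.59 degrees, less where a joint would pass 70% of its speed; a pose out of reach is approached as far as the arm can. A call with a gripper value outside its range is refused whole. OPENING is the opening in per cent of the stroke, from 0 (shut) to 100 (fully open), set as the call begins (- or left out, the last holds). The fingers move at their own pace and stop on an object; the grip force is fixed at half the most. Time passes only in rows, so rows that repeat a pose let the fingers close. It gives the time, the measured TCP pose, the force, the opening and the grip force at its end, in the units of the state.
- monitor.state(): the state, without advancing time (a new reading comes with each control period).
- imaging.camera(name): name is "side" or "top"; returns a dict with "pixels" (480x640x3 uint8, blue, green, red), "camera_matrix" (3x3 intrinsics, pixels), "k1" (the pictures are not rectified: a ray, as slopes to the right and down, at radius r is drawn at 1 + k1 r^2 times it, then the intrinsics apply), "camera_from_world" (4x4, takes a point from world to camera coordinates). Camera axes: x right, y down, z forward; pixel columns grow to the right and rows downward; lengths in m; the calibration is good to about 2 mm. A picture is of the moment at which its call begins. There is no depth.
- order.sign_off(): hands the job in; it is judged then, once.
The state is a dict: "clock": time; "joint_positions": joint angles; "joint_vel": joint speeds; "effort": joint torques, N m; "tcp_pos": TCP position; "eef_rot": TCP orientation; "wrist_force": force on the tool from outside, world axes, zero at the start; "moment": the same for the moment, N m; "width": opening from 0.0 (shut) to 1.0 (fully open); "gripper_force": force on a finger pad.
Only numpy, scipy, OpenCV 4.12 (cv2) and the standard library are available. Lean on these libraries where they do the work, as an engineer would, in place of code of your own. Each camera call takes 0.05 s, during which the arm holds its last target. There are 200 camera calls.

## Working session

There is one attempt and no reset: what is moved stays moved. The work goes in short steps, Python scripts to look and compute and a shell command to move; the robot and the scene stay as the last step left them, time stands still between calls to the robot, and variables do not carry over. Pictures are saved under pics/ and viewed, at most 14 in all, crops included, and the job is handed in when it is done.

```bash
mkdir -p pics; cat > h.py <<'E'
import numpy as np, cv2, json
from rig import monitor, imaging, order
def snap(name,fn):
    c=imaging.camera(name); cv2.imwrite('pics/'+fn+'.png',c['pixels'])
    np.savez('pics/'+fn+'.npz',K=c['camera_matrix'],k1=c['k1'],T=c['camera_from_world']); return c
def world(fn,u,v,z):
    d=np.load('pics/'+fn+'.npz');K,T,k1=d['K'],d['T'],float(d['k1'])
    p=np.array([(u-K[0,2])/K[0,0],(v-K[1,2])/K[1,1]]);q=p.copy()
    for _ in range(30): q=p/(1+k1*(q@q))
    R=T[:3,:3];o=-R.T@T[:3,3];r=R.T@np.array([q[0],q[1],1.])
    return o+r*(z-o[2])/r[2]
def pix(fn,P):
    d=np.load('pics/'+fn+'.npz');K,T,k1=d['K'],d['T'],float(d['k1'])
    c=T[:3,:3]@np.array(P)+T[:3,3];q=c[:2]/c[2];q=q*(1+k1*(q@q))
    return K[0,0]*q[0]+K[0,2],K[1,1]*q[1]+K[1,2]
E
python3 - <<'E'
from h import *
np.set_printoptions(precision=3,suppress=True)
for n in('top','side'):
    c=snap(n,n+'0');T=c['camera_from_world'];print(n,-T[:3,:3].T@T[:3,3],c['camera_matrix'][0,0],c['k1']);print(T[:3,:3])
s=monitor.state();print(s)
E
```

```text
top [0.375 0.111 1.31 ] 486.2044581284969 0.028707698875822182
[[-0.013 -1.     0.019]
 [-0.986  0.01  -0.163]
 [ 0.163 -0.021 -0.986]]
side [0.721 1.347 1.772] 616.938474140194 -0.10351418954707936
[[-0.995  0.098  0.018]
 [ 0.068  0.799 -0.597]
 [-0.073 -0.593 -0.802]]
{'clock': 0.1, 'joint_positions': array([ 1.084,  0.418, -0.01 ,  1.614,  0.005,  1.111, -0.053]), 'joint_vel': array([ 0.   , -0.002, -0.001, -0.001,  0.002, -0.001,  0.   ]), 'effort': array([  0.002, -85.258,   0.64 , -42.67 ,  -0.049,   0.016,   0.   ]), 'tcp_pos': array([ 0.269, -0.564,  0.205]), 'eef_rot': array([[ 0.902,  0.431, -0.001],
       [ 0.431, -0.902,  0.001],
       [-0.   , -0.001, -1.   ]]), 'wrist_force': array([ 0.036, -0.207,  0.601]), 'moment': array([0.014, 0.045, 0.04 ]), 'gripper_force': 0.0, 'width': 0.9982053526007987}
```

View pics/top0.png

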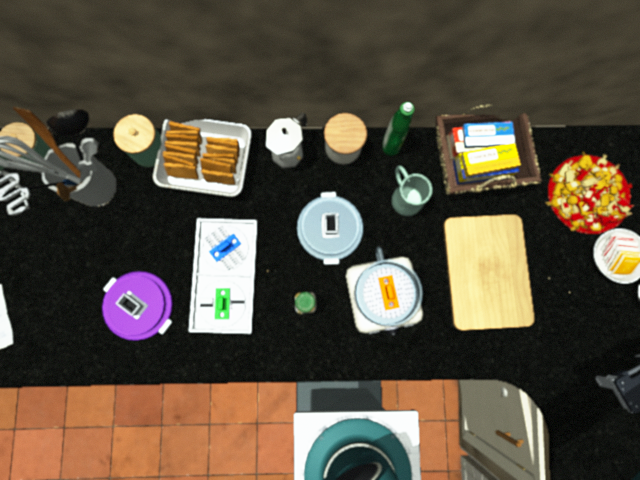

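View pics/side0.png

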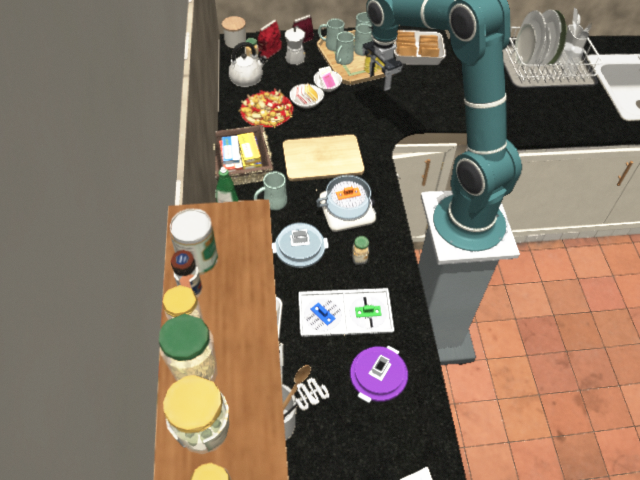

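The top view shows the tray with blue (225,245) and green (222,303), the smoky lid (331,228), the processor with the orange disc (388,292), the jar (305,302), the mug (410,192), the board (490,272) and the purple decoy lid (137,304). I'll enlarge it for measuring.

```bash
python3 - <<'E'
import cv2
a=cv2.imread('pics/top0.png')
cv2.imwrite('pics/c1.png',cv2.resize(a[190:340,180:440],None,fx=3.0,fy=3.0,interpolation=cv2.INTER_CUBIC))
E
```

```text
(no output)
```

View pics/c1.png

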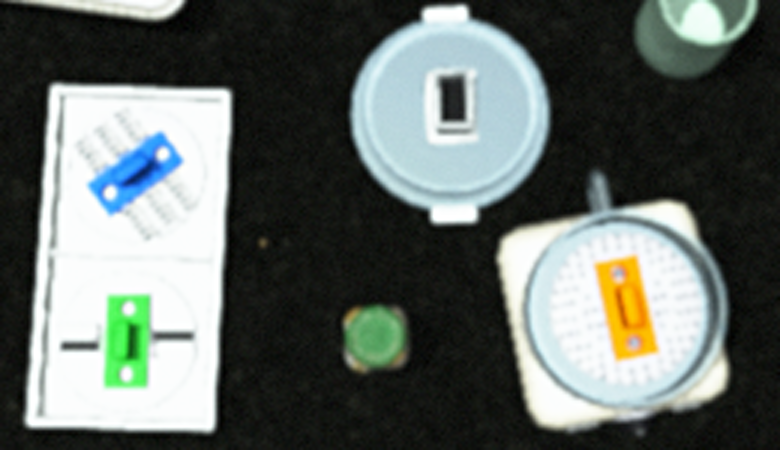

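```bash
python3 - <<'E'
from h import *
np.set_printoptions(precision=4,suppress=True)
f=lambda u,v,z:world('top0',u/3+180-1/3,v/3+190-1/3,z)[:2]
def pair(n,a,b,z):
    A=f(*a,z);B=f(*b,z);d=A-B;print(n,(A+B)/2,np.hypot(*d),np.degrees(np.arctan2(d[1],d[0])))
pair('green',(128,308),(125,374),.012)
pair('blue',(163,154),(111,192),.012)
pair('orange',(618,271),(635,344),.117)
pair('lidtubeY',(453,70),(455,133),.078)
pair('lidears',(445,8),(455,223),.008)
print('lidtop',f(454,101,.078),'rimL/R',f(526,310,.122),f(727,302,.122),f(622,213,.122),f(632,405,.122))
pair('tray long',(52,87),(28,428),.018);pair('tray r',(231,90),(213,430),.018);pair('divider',(45,256),(225,260),.018)
print('jar',f(376,337,.098),'mugrim',world('top0',410,190,.126)[:2],'mughandle',world('top0',400,173,.1)[:2])
for p in[(445,216),(523,214),(533,325),(457,330)]:print('board',world('top0',*p,.022)[:2])
c=cv2.imread('pics/top0.png');h=cv2.cvtColor(c,cv2.COLOR_BGR2HSV)
for n,lo,hi,z in(('green',50,75,.012),('orange',8,20,.114)):
    m=cv2.inRange(h,(lo,150,120),(hi,255,255));k,l,s,ce=cv2.connectedComponentsWithStats(m)
    for i in range(1,k):
        if s[i,4]>150:
            r=cv2.minAreaRect(np.argwhere(l==i)[:,::-1].astype(np.float32));print(n,s[i],r,world('top0',*r[0],z)[:2])
E
```

```text
green [0.4316 0.3474] 0.057603376353595935 -1.393039389512456
blue [0.5811 0.341 ] 0.05698072371939672 -53.35091846429805
orange [ 0.4491 -0.0781] 0.06071396431374792 11.12892998371685
lidtubeY [0.6303 0.0584] 0.05546022240183585 0.8259761223644556
lidears [0.6329 0.0593] 0.19947583109974193 1.6835002353149446
lidtop [0.6306 0.0584] rimL/R [0.4476 0.0046] [ 0.4522 -0.1594] [ 0.5262 -0.0764] [ 0.3705 -0.0788]
tray long [0.5085 0.4234] 0.30161971814535865 -2.2508728503169295
tray r [0.5043 0.2635] 0.3017234935001698 -2.460070083001635
divider [0.504  0.3402] 0.1583425391363788 88.01674327740103
jar [0.4284 0.127 ] mugrim [ 0.7045 -0.1402] mughandle [ 0.7573 -0.1217]
board [ 0.6595 -0.2545]
board [ 0.6629 -0.4671]
board [ 0.3653 -0.4686]
board [ 0.3544 -0.2688]
green [216 289  13  29 273] ((222.0, 303.0), (28.0, 12.0), 90.0) [0.4324 0.347 ]
orange [166 121  34  19 414] ((182.23583984375, 132.42453002929688), (30.906124114990234, 17.17007064819336), 15.945395469665527) [0.8647 0.4382]
orange [ 201  138   37   40 1116] ((218.54949951171875, 157.00494384765625), (34.52779006958008, 38.1099
[... 226 characters left out ...]
06] ((423.2917785644531, 424.8354187011719), (91.68547058105469, 80.49943542480469), 87.1375961303711) [ 0.1385 -0.1485]
orange [ 161  382   96   98 7907] ((208.5, 430.5), (97.0, 95.0), 90.0) [0.1346 0.353 ]
orange [ 259  382   37   40 1316] ((277.0, 401.5), (39.0, 36.0), 90.0) [0.196  0.1945]
orange [    0   384   163    96 12689] ((80.9980697631836, 431.42608642578125), (92.24687957763672, 164.4223175048828), 88.50566101074219) [0.1397 0.6437]
orange [ 258  424   35   49 1419] ((275.0, 448.0), (48.0, 34.0), 90.0) [0.0932 0.1987]
orange [422 472  39   8 291] ((441.0, 475.5), (7.0, 38.0), 90.0) [ 0.0276 -0.1835]
orange [258 474  35   6 192] ((275.0, 476.5), (5.0, 34.0), 90.0) [0.0319 0.1985]
```

The green disc sits at (0.432,0.347). The orange disc on the drive is at (0.449,-0.078), yaw about 11°, and the lid is at (0.631,0.058). Next I'll go above the orange disc.

```bash
cat >> h.py <<'E'
def go(x,y,z,ang):
    s=monitor.state();R=s['eef_rot'];a=np.degrees(np.arctan2(R[1,0],R[0,0]))
    y_=(a-ang+90)%180-90
    print('need',np.round(R.T@(np.array([x,y,z])-s['tcp_pos']),4),'yaw',round(y_,2),'| t %.1f'%s['clock'],'tcp',np.round(s['tcp_pos'],4),'ang %.2f'%a,'tilt',np.round(R[:2,2],4),'F',np.round(s['wrist_force'],1),'w %.3f g %.1f'%(s['width'],s['gripper_force']),'j7 %.2f'%s['joint_positions'][6])
E
python3 -c "from h import *; go(.449,-.0778,.22,11.1)"
```

```text
need [ 0.3716 -0.3609 -0.0147] yaw 14.44 | t 0.1 tcp [ 0.2693 -0.5636  0.2049] ang 25.54 tilt [-0.0006  0.001 ] F [ 0.  -0.2  0.6] w 0.998 g 0.0 j7 -0.05
```

```bash
python3 -m pendant '[[0.034,-0.033,-0.015,2],[0.068,-0.066,-0.015,4],[0.101,-0.098,-0.015,6],[0.135,-0.131,-0.015,8],[0.169,-0.164,-0.015,10],[0.203,-0.197,-0.015,12],[0.236,-0.23,-0.015,14],[0.27,-0.262,-0.015,14.4],[0.304,-0.295,-0.015,14.4],[0.338,-0.328,-0.015,14.4]]' 60; python3 -c "
from h import *
go(.449,-.0778,.22,11.1);snap('side','side1')"
```

```text
clock: 1.1
tcp_pos: [0.4332, -0.1204, 0.2205]
eef_rot: [[0.981, 0.193, 0.0], [0.193, -0.981, -0.0], [0.0, 0.0, -1.0]]
wrist_force: [0.8, -0.7, -0.1]
width: 0.602
gripper_force: 0.0
need [ 0.0237 -0.0387  0.0005] yaw 0.03 | t 1.1 tcp [ 0.4332 -0.1204  0.2205] ang 11.13 tilt [ 0.0001 -0.0002] F [ 0.8 -0.7 -0.1] w 0.602 g 0.0 j7 -1.21
```

```bash
python3 -m pendant '[[0.024,-0.039,0,0],[0.024,-0.039,0.04,0],[0.024,-0.039,0.06,0],[0.024,-0.039,0.06,0],[0.024,-0.039,0.06,0]]'; python3 -c "
from h import *
go(.449,-.0778,.12,11.1)
c=snap('side','side2')
u,v=map(int,pix('side2',(.449,-.078,.14)));print(u,v)
cv2.imwrite('pics/c2.png',cv2.resize(c['pixels'][v-60:v+60,u-80:u+80],None,fx=5,fy=5,interpolation=cv2.INTER_CUBIC))"
```

```text
clock: 1.65
tcp_pos: [0.4491, -0.0794, 0.1609]
eef_rot: [[0.981, 0.193, -0.0], [0.193, -0.981, 0.0], [-0.0, -0.0, -1.0]]
wrist_force: [0.0, 0.5, 0.7]
width: 0.604
gripper_force: 0.0
need [ 0.0002 -0.0016  0.0409] yaw 0.03 | t 1.6 tcp [ 0.4491 -0.0794  0.1609] ang 11.13 tilt [-0.0005  0.0003] F [0.  0.5 0.7] w 0.604 g 0.0 j7 -1.34
348 188
```

View pics/c2.png

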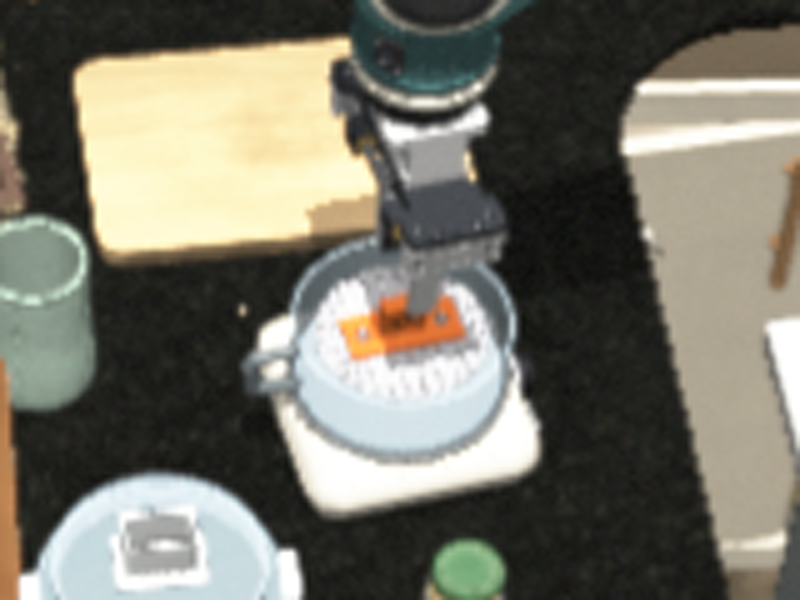

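The fingers straddle the orange grip, with the pins at (364,332) and (441,317) in the crop. Now I'll descend and grip, then cross-check the drive position from the side view.

```bash
python3 -m pendant '[[0,-0.001,0.02,0],[0,-0.001,0.035,0],[0,-0.001,0.041,0],[0,-0.001,0.041,0]]'; python3 -m pendant '[[0,0,0,0],[0,0,0,0],[0,0,0,0],[0,0,0,0],[0,0,0,0],[0,0,0,0],[0,0,0,0],[0,0,0,0]]' 0; python3 -c "
from h import *
go(.449,-.0778,.2,11.1)
A=world('side2',268+364/5,128+332/5,.117);B=world('side2',268+441/5,128+317/5,.117);d=A-B;print((A+B)/2,np.degrees(np.arctan2(d[1],d[0])),np.hypot(d[0],d[1]))"
```

```text
clock: 2.1
tcp_pos: [0.449, -0.0785, 0.1198]
eef_rot: [[0.981, 0.193, 0.0], [0.193, -0.981, -0.0], [0.0, 0.0, -1.0]]
wrist_force: [-0.2, 0.1, 0.7]
width: 0.596
gripper_force: 0.0
clock: 2.9
tcp_pos: [0.4489, -0.0783, 0.1195]
eef_rot: [[0.981, 0.193, -0.0], [0.193, -0.981, 0.0], [0.0, -0.0, -1.0]]
wrist_force: [-1.5, 1.3, 4.1]
width: 0.148
gripper_force: 30.0
need [ 0.0002 -0.0005 -0.0805] yaw 0.04 | t 2.9 tcp [ 0.4489 -0.0783  0.1195] ang 11.14 tilt [-0.      0.0001] F [-1.5  1.3  4.1] w 0.148 g 30.0 j7 -1.38
[ 0.44694106 -0.07581629  0.117     ] 9.616670062815531 0.057255086873284254
```

```bash
python3 -m pendant '[[0,0,-0.006,0],[0,0,-0.012,0],[0,0,-0.018,0],[0,0,-0.06,0],[0,0,-0.1,0],[0,0,-0.1,0]]'; python3 -c "
from h import *
go(.47,-.35,.22,0)"
```

```text
clock: 3.5
tcp_pos: [0.4511, -0.0785, 0.2243]
eef_rot: [[0.981, 0.193, 0.007], [0.193, -0.981, -0.002], [0.007, 0.003, -1.0]]
wrist_force: [0.1, -0.4, -1.9]
width: 0.147
gripper_force: 30.0
need [-0.0339  0.27    0.0049] yaw 11.15 | t 3.5 tcp [ 0.4511 -0.0785  0.2243] ang 11.15 tilt [ 0.0071 -0.0017] F [ 0.1 -0.4 -1.9] w 0.147 g 30.0 j7 -1.31
```

```bash
python3 -m pendant '[[-0.006,0.045,0,0],[-0.012,0.09,0,0],[-0.018,0.135,0,0],[-0.023,0.18,0,0],[-0.029,0.225,0.05,0],[-0.034,0.27,0.09,0],[-0.034,0.27,0.13,0],[-0.034,0.27,0.165,0],[-0.034,0.27,0.18,0],[-0.034,0.27,0.18,0]]'; python3 -c "
from h import *
go(.47,-.35,.0355,11.1);snap('top','top1')"
```

```text
clock: 4.5
tcp_pos: [0.4669, -0.3489, 0.0379]
eef_rot: [[0.981, 0.193, -0.003], [0.193, -0.981, 0.002], [-0.002, -0.003, -1.0]]
wrist_force: [0.1, 0.0, -2.3]
width: 0.143
gripper_force: 30.0
need [0.0029 0.0017 0.0024] yaw 0.06 | t 4.5 tcp [ 0.4669 -0.3489  0.0379] ang 11.16 tilt [-0.0026  0.0021] F [ 0.1  0.  -2.3] w 0.143 g 30.0 j7 -0.88
```

```bash
python3 -m pendant '[[0,0,0.002,0],[0,0,0.003,0],[0,0,0.003,0],[0,0,0.003,0]]'; python3 -m pendant '[[0,0,0,0],[0,0,0,0],[0,0,0,0],[0,0,0,0],[0,0,0,0],[0,0,0,0]]' 60; python3 -c "
from h import *
go(.4316,.3472,.22,-1.4)"
```

```text
clock: 4.95
tcp_pos: [0.4679, -0.3499, 0.0371]
eef_rot: [[0.981, 0.193, 0.001], [0.193, -0.981, -0.001], [0.001, 0.001, -1.0]]
wrist_force: [-0.2, -0.4, -2.1]
width: 0.147
gripper_force: 30.0
clock: 5.55
tcp_pos: [0.4676, -0.3498, 0.0364]
eef_rot: [[0.981, 0.193, -0.0], [0.193, -0.981, 0.0], [-0.0, -0.0, -1.0]]
wrist_force: [-0.4, -0.6, 0.1]
width: 0.592
gripper_force: 0.0
need [ 0.0993 -0.6909 -0.1836] yaw 12.54 | t 5.5 tcp [ 0.4676 -0.3498  0.0364] ang 11.14 tilt [-0.0001  0.0001] F [-0.4 -0.6  0.1] w 0.592 g 0.0 j7 -0.88
```

```bash
python3 -m pendant '[[0,0,-0.05,0],[0,0,-0.1,0],[0,0,-0.15,0],[0.006,-0.04,-0.183,2],[0.013,-0.09,-0.183,5],[0.02,-0.14,-0.183,7],[0.027,-0.19,-0.183,9],[0.034,-0.24,-0.183,11],[0.042,-0.29,-0.183,12.5],[0.049,-0.339,-0.183,12.5]]';python3 -m pendant '[[0.01,-0.048,0,0],[0.021,-0.096,0,0],[0.032,-0.144,0,0],[0.043,-0.192,0,0],[0.043,-0.192,0,0],[0.043,-0.192,0,0]]'; python3 -c "
from h import *
np.set_printoptions(precision=4,suppress=True)
go(.4316,.3472,.1,-1.4)
c=snap('top','top2');a=c['pixels']
p=a[255:335,340:440];q=a[230:330,440:530]
cv2.imwrite('pics/c3.png',np.vstack([cv2.resize(p,(500,400),interpolation=cv2.INTER_CUBIC)]))
u,v=map(int,pix('top2',(.4677,-.3499,.03)));print(u,v)
q=a[v-25:v+25,u-25:u+25]
cv2.imwrite('pics/c3.png',np.hstack([cv2.resize(p,(500,400),interpolation=cv2.INTER_CUBIC),cv2.resize(q,(300,300),interpolation=cv2.INTER_CUBIC)[:,:] if 0 else cv2.copyMakeBorder(cv2.resize(q,(300,300),interpolation=cv2.INTER_CUBIC),0,100,0,0,cv2.BORDER_CONSTANT)]))"
```

```text
clock: 6.55
tcp_pos: [0.4499, -0.0097, 0.2197]
eef_rot: [[1.0, -0.025, 0.001], [-0.025, -1.0, -0.0], [0.001, 0.0, -1.0]]
wrist_force: [0.9, 0.3, 0.7]
width: 0.603
gripper_force: 0.0
clock: 7.15
tcp_pos: [0.4977, 0.1802, 0.2191]
eef_rot: [[1.0, -0.022, -0.001], [-0.022, -1.0, 0.0], [-0.001, -0.0, -1.0]]
wrist_force: [-0.2, 0.0, 0.4]
width: 0.602
gripper_force: 0.0
need [-0.0696 -0.1655  0.1192] yaw 0.15 | t 7.2 tcp [0.4977 0.1802 0.2191] ang -1.25 tilt [-0.0008  0.0002] F [-0.2  0.   0.4] w 0.602 g 0.0 j7 -2.13
485 286
```

View pics/c3.png

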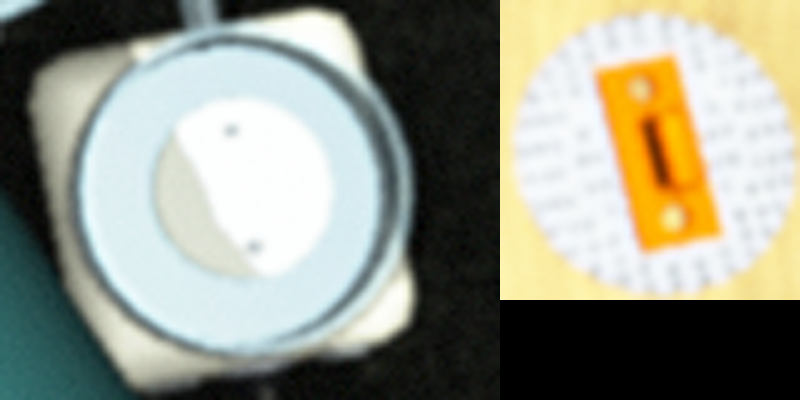

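The pins show at (231,130) and (254,246) in the bowl crop; the orange disc lies on the board with its holes at (640,88) and (672,219).

```bash
python3 - <<'E'
from h import *
np.set_printoptions(precision=4,suppress=True)
def pair(n,A,B):
    d=A-B;print(n,(A+B)/2,np.hypot(d[0],d[1]),np.degrees(np.arctan2(d[1],d[0])))
w=lambda u,v,z:world('top2',u,v,z)
for z in(.1195,.113,.106):pair('pins',w(340+231/5-.4,255+130/5-.4,z),w(340+254/5-.4,255+246/5-.4,z))
print('carrier',w(340+243/5-.4,255+188/5-.4,.106))
pair('orange',w(460+140/6-.4,261+88/6-.4,.028),w(460+172/6-.4,261+219/6-.4,.028))
E
python3 -m pendant '[[-0.02,-0.045,0,0],[-0.04,-0.09,0,0],[-0.055,-0.13,0.02,0],[-0.0695,-0.166,0.05,0],[-0.0695,-0.166,0.1,0],[-0.0695,-0.166,0.14,0],[-0.0695,-0.166,0.17,0],[-0.0695,-0.166,0.17,0],[-0.0695,-0.166,0.17,0]]'
python3 -c "
from h import *
go(.4316,.3472,.018,-1.4)
c=snap('top','top3');a=c['pixels'];b=snap('side','side3')['pixels']
u,v=map(int,pix('side3',(.432,.347,.03)))
cv2.imwrite('pics/c4.png',np.hstack([cv2.resize(a[260:340,182:262],(400,400),interpolation=cv2.INTER_CUBIC),cv2.resize(b[v-40:v+40,u-40:u+40],(400,400),interpolation=cv2.INTER_CUBIC)]))"
```

```text
pins [ 0.4489 -0.0767  0.1195] 0.05739532703813254 9.214002562090876
pins [ 0.4493 -0.0777  0.113 ] 0.057708614503647344 9.214002562090867
pins [ 0.4497 -0.0788  0.106 ] 0.05804600100497104 9.214002562090903
carrier [ 0.4496 -0.0791  0.106 ]
orange [ 0.4676 -0.3496  0.028 ] 0.058577318995983466 9.855550487726743
clock: 8.1
tcp_pos: [0.433, 0.3463, 0.0504]
eef_rot: [[1.0, -0.025, 0.0], [-0.025, -1.0, -0.0], [0.0, 0.0, -1.0]]
wrist_force: [0.0, 0.7, 1.0]
width: 0.601
gripper_force: 0.0
need [-0.0014 -0.0008  0.0324] yaw -0.03 | t 8.1 tcp [0.433  0.3463 0.0504] ang -1.43 tilt [ 0.0001 -0.0002] F [0.  0.7 1. ] w 0.601 g 0.0 j7 -2.63
```

View pics/c4.png

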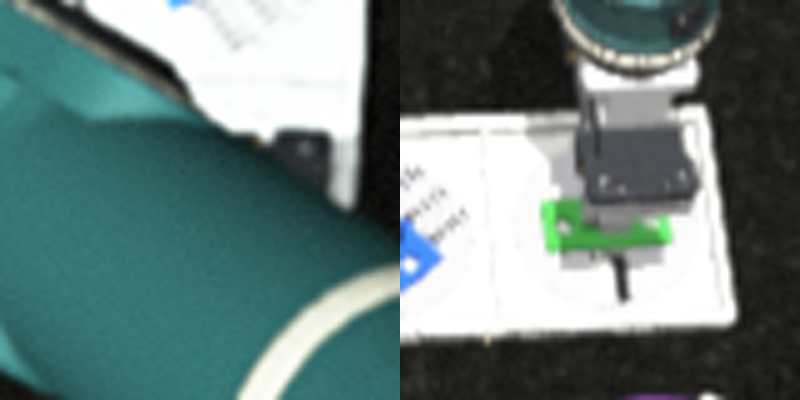

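The side view shows the fingers straddling the green grip; the camera and robot agree to under 1 mm. The drive is at about (0.449,-0.078), 10.7°. Gripping the green disc.

```bash
python3 -m pendant '[[-0.001,-0.001,0.015,0],[-0.001,-0.001,0.028,0],[-0.001,-0.001,0.0325,0],[-0.001,-0.001,0.0325,0],[-0.001,-0.001,0.0325,0]]'; python3 -m pendant '[[0,0,0,0],[0,0,0,0],[0,0,0,0],[0,0,0,0],[0,0,0,0],[0,0,0,0],[0,0,0,0],[0,0,0,0]]' 0; python3 -c "
from h import *
go(.449,-.0778,.22,10.7)"; python3 -m pendant '[[0,0,-0.02,0],[0,0,-0.06,0],[0,0,-0.11,0],[0,0,-0.16,0],[0,0,-0.2,0],[0,0,-0.2,0],[0,0,-0.2,0]]';python3 -c "
from h import *
go(.449,-.0778,.22,10.7)"
```

```text
clock: 8.7
tcp_pos: [0.4314, 0.3481, 0.017]
eef_rot: [[1.0, -0.023, -0.0], [-0.023, -1.0, 0.0], [-0.0, -0.0, -1.0]]
wrist_force: [-0.6, -0.5, 1.1]
width: 0.599
gripper_force: 0.0
clock: 9.5
tcp_pos: [0.4315, 0.3481, 0.017]
eef_rot: [[1.0, -0.024, 0.0], [-0.024, -1.0, 0.0], [0.0, -0.0, -1.0]]
wrist_force: [0.1, 0.1, 1.8]
width: 0.15
gripper_force: 30.0
need [ 0.0276  0.4253 -0.203 ] yaw -12.06 | t 9.5 tcp [0.4315 0.3481 0.017 ] ang -1.36 tilt [0.     0.0002] F [0.1 0.1 1.8] w 0.150 g 30.0 j7 -2.66
clock: 10.2
tcp_pos: [0.4316, 0.3478, 0.2171]
eef_rot: [[1.0, -0.024, 0.001], [-0.024, -1.0, 0.0], [0.001, -0.0, -1.0]]
wrist_force: [-0.1, -0.7, -2.7]
width: 0.148
gripper_force: 30.0
need [ 0.0276  0.4251 -0.003 ] yaw -12.08 | t 10.2 tcp [0.4316 0.3478 0.2171] ang -1.38 tilt [0.0009 0.0002] F [-0.1 -0.7 -2.7] w 0.148 g 30.0 j7 -2.51
```

```bash
python3 -m pendant '[[0.003,0.045,-0.003,-1],[0.006,0.09,-0.003,-3],[0.009,0.135,-0.003,-5],[0.012,0.18,-0.003,-7],[0.015,0.225,-0.003,-9],[0.018,0.27,-0.003,-11],[0.021,0.315,-0.003,-12.1],[0.024,0.36,-0.003,-12.1],[0.026,0.4,-0.003,-12.1],[0.0276,0.425,-0.003,-12.1]]';python3 -m pendant '[[0,0,0.02,0],[0,0,0.04,0],[0,0,0.04,0],[0,0,0.04,0],[0,0,0.04,0],[0,0,0.04,0]]';python3 -c "
from h import *
go(.449,-.0778,.137,10.7)
c=snap('side','side5');a=c['pixels']
u,v=map(int,pix('side5',(.449,-.0778,.17)))
cv2.imwrite('pics/c5.png',cv2.resize(a[v-40:v+40,u-50:u+50],None,fx=8,fy=7,interpolation=cv2.INTER_CUBIC))
"
```

```text
clock: 11.2
tcp_pos: [0.4476, -0.0805, 0.2182]
eef_rot: [[0.983, 0.184, -0.003], [0.184, -0.983, 0.0], [-0.003, -0.001, -1.0]]
wrist_force: [0.4, 0.5, -1.2]
width: 0.149
gripper_force: 30.0
clock: 11.8
tcp_pos: [0.4493, -0.0775, 0.1805]
eef_rot: [[0.982, 0.187, 0.001], [0.187, -0.982, -0.0], [0.001, 0.0, -1.0]]
wrist_force: [-0.2, -0.2, -1.0]
width: 0.149
gripper_force: 30.0
need [-0.0004  0.0003  0.0435] yaw 0.06 | t 11.8 tcp [ 0.4493 -0.0775  0.1805] ang 10.76 tilt [ 0.0008 -0.0002] F [-0.2 -0.2 -1. ] w 0.149 g 30.0 j7 -1.34
```

View pics/c5.png

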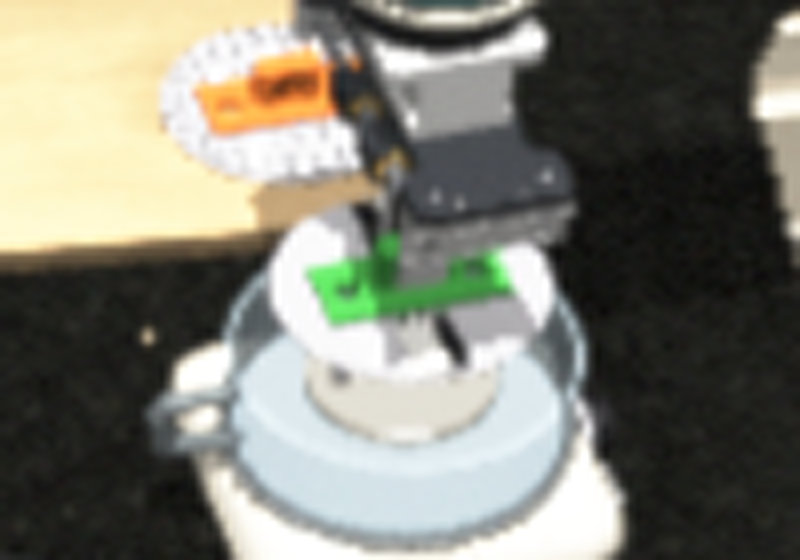

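The green disc hangs level above the pins (holes at (347,285) and (474,268) in the crop). Lowering it, with a force check.

```bash
python3 -m pendant '[[0,0,0.02,0],[0,0,0.04,0],[0,0,0.047,0],[0,0,0.051,0],[0,0,0.053,0],[0,0,0.053,0]]';python3 -c "
from h import *
go(.449,-.0778,.119,10.7)"
```

```text
clock: 12.45
tcp_pos: [0.4492, -0.0775, 0.1274]
eef_rot: [[0.982, 0.186, 0.001], [0.186, -0.982, -0.0], [0.0, 0.0, -1.0]]
wrist_force: [-0.4, 0.1, -1.8]
width: 0.147
gripper_force: 30.0
need [-0.0003  0.0002  0.0084] yaw 0.04 | t 12.4 tcp [ 0.4492 -0.0775  0.1274] ang 10.74 tilt [ 0.0005 -0.0001] F [-0.4  0.1 -1.8] w 0.147 g 30.0 j7 -1.38
```

```bash
python3 -m pendant '[[0,0,0.003,0],[0,0,0.006,0],[0,0,0.008,0],[0,0,0.0085,0],[0,0,0.0085,0]]'; python3 -m pendant '[[0,0,0,0],[0,0,0,0],[0,0,0,0],[0,0,0,0],[0,0,0,0],[0,0,0,0]]' 60;python3 -c "
from h import *
go(.4676,-.3497,.12,11.1)"
```

```text
clock: 12.95
tcp_pos: [0.449, -0.0775, 0.1189]
eef_rot: [[0.982, 0.186, -0.0], [0.186, -0.982, -0.0], [-0.0, 0.0, -1.0]]
wrist_force: [-4.3, 1.2, 11.7]
width: 0.145
gripper_force: 30.0
clock: 13.55
tcp_pos: [0.4489, -0.0775, 0.1184]
eef_rot: [[0.982, 0.186, -0.0], [0.186, -0.982, 0.0], [-0.0, -0.0, -1.0]]
wrist_force: [0.6, -0.9, 0.3]
width: 0.591
gripper_force: 0.0
need [-0.0324  0.2709 -0.0016] yaw -0.36 | t 13.6 tcp [ 0.4489 -0.0775  0.1184] ang 10.74 tilt [-0.0001  0.0001] F [ 0.6 -0.9  0.3] w 0.591 g 0.0 j7 -1.38
```

Seated with 12 N contact. Next: raise, travel to the orange disc on the board and grip it.

```bash
python3 -m pendant '[[0,0,-0.04,0],[0,0,-0.08,0],[-0.006,0.045,-0.08,0],[-0.012,0.09,-0.08,0],[-0.017,0.135,-0.08,0],[-0.022,0.18,-0.08,0],[-0.027,0.225,-0.08,0],[-0.0325,0.271,-0.05,0],[-0.0325,0.271,0,0],[-0.0325,0.271,0.04,0]]';python3 -m pendant '[[0,0,0,0],[0,0,0,0],[0,0,0,0]]';python3 -c "
from h import *
go(.4676,-.3497,.0355,11.1)
a=snap('top','top5')['pixels'];cv2.imwrite('pics/c6.png',cv2.resize(a[255:335,340:440],(750,600),interpolation=cv2.INTER_CUBIC))"
```

```text
clock: 14.55
tcp_pos: [0.4668, -0.3513, 0.0764]
eef_rot: [[0.983, 0.184, -0.0], [0.184, -0.983, -0.0], [-0.0, 0.0, -1.0]]
wrist_force: [0.6, -0.8, -1.5]
width: 0.6
gripper_force: 0.0
clock: 14.85
tcp_pos: [0.4688, -0.3504, 0.081]
eef_rot: [[0.982, 0.187, 0.003], [0.187, -0.982, -0.002], [0.002, 0.002, -1.0]]
wrist_force: [0.2, -0.8, 1.3]
width: 0.599
gripper_force: 0.0
need [-0.0012 -0.001   0.0455] yaw -0.34 | t 14.8 tcp [ 0.4688 -0.3504  0.081 ] ang 10.76 tilt [ 0.0025 -0.0018] F [ 0.2 -0.8  1.3] w 0.599 g 0.0 j7 -0.88
```

View pics/c6.png

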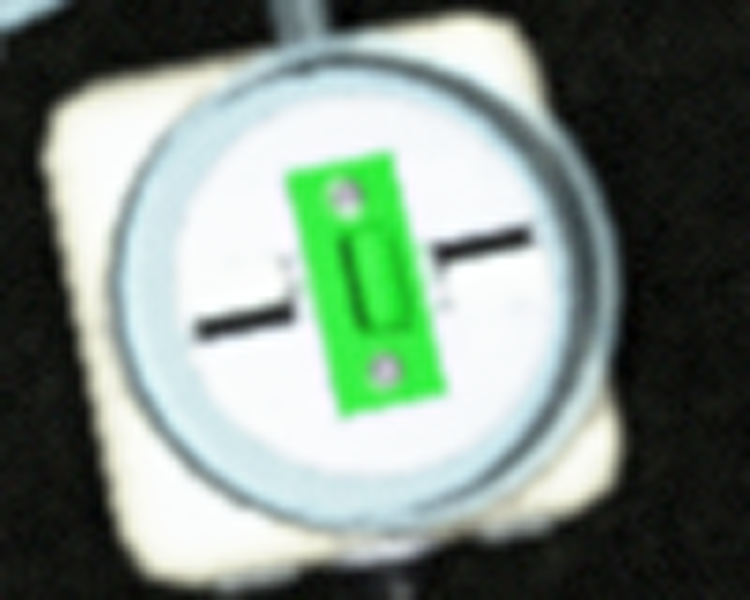

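The top view shows a pin in each green hole, (345,195) and (386,371), so the disc is seated. Gripping the orange disc.

```bash
python3 -m pendant '[[-0.001,-0.001,0.02,0],[-0.001,-0.001,0.038,0],[-0.001,-0.001,0.045,0],[-0.001,-0.001,0.045,0],[-0.001,-0.001,0.045,0]]'; python3 -m pendant '[[0,0,0,0],[0,0,0,0],[0,0,0,0],[0,0,0,0],[0,0,0,0],[0,0,0,0],[0,0,0,0]]' 0; python3 -m pendant '[[0,0,-0.02,0],[0,0,-0.06,0],[0,0,-0.11,0],[0,0,-0.16,0],[0,0,-0.2,0],[0,0,-0.2,0],[0,0,-0.2,0]]';python3 -c "
from h import *
go(.4335,.3465,.23,10)"
```

```text
clock: 15.4
tcp_pos: [0.467, -0.3494, 0.0347]
eef_rot: [[0.982, 0.186, 0.001], [0.186, -0.982, -0.001], [0.001, 0.001, -1.0]]
wrist_force: [0.4, -0.1, -0.0]
width: 0.601
gripper_force: 0.0
clock: 16.1
tcp_pos: [0.4664, -0.3491, 0.0335]
eef_rot: [[0.982, 0.186, -0.0], [0.186, -0.982, -0.0], [-0.0, -0.0, -1.0]]
wrist_force: [-0.5, -0.6, 1.9]
width: 0.148
gripper_force: 30.0
clock: 16.8
tcp_pos: [0.4664, -0.3491, 0.2337]
eef_rot: [[0.982, 0.186, 0.001], [0.186, -0.982, -0.001], [0.001, 0.001, -1.0]]
wrist_force: [-0.5, 0.5, -1.8]
width: 0.148
gripper_force: 30.0
need [ 0.0973 -0.6896  0.0032] yaw 0.74 | t 16.8 tcp [ 0.4664 -0.3491  0.2337] ang 10.74 tilt [ 0.0007 -0.0006] F [-0.5  0.5 -1.8] w 0.148 g 30.0 j7 -0.84
```

```bash
python3 -m pendant '[[0.006,-0.045,0,0],[0.013,-0.09,0,0],[0.019,-0.135,0,0],[0.026,-0.18,0,0],[0.032,-0.225,0,0],[0.039,-0.27,0,0],[0.045,-0.315,0,0],[0.051,-0.36,0,0],[0.057,-0.405,0,0],[0.063,-0.45,0,0]]';python3 -m pendant '[[0.006,-0.045,0,0],[0.013,-0.09,0,0],[0.019,-0.135,0,0],[0.026,-0.18,0,0],[0.03,-0.22,0.01,0],[0.034,-0.239,0.05,0],[0.034,-0.239,0.1,0],[0.034,-0.239,0.14,0],[0.034,-0.239,0.16,0],[0.034,-0.239,0.16,0]]';python3 -c "
from h import *
go(.4335,.3465,.0175,10)
a=snap('side','side6')['pixels'];u,v=map(int,pix('side6',(.434,.346,.06)))
cv2.imwrite('pics/c7.png',cv2.resize(a[v-50:v+50,u-60:u+60],(720,600),interpolation=cv2.INTER_CUBIC))"
```

```text
clock: 17.8
tcp_pos: [0.4431, 0.1064, 0.2321]
eef_rot: [[0.982, 0.186, -0.002], [0.186, -0.983, -0.0], [-0.002, -0.0, -1.0]]
wrist_force: [1.5, 0.8, -1.9]
width: 0.15
gripper_force: 30.0
clock: 18.8
tcp_pos: [0.4308, 0.3444, 0.0694]
eef_rot: [[0.982, 0.187, -0.006], [0.187, -0.982, -0.003], [-0.007, 0.002, -1.0]]
wrist_force: [0.5, -0.6, -0.2]
width: 0.144
gripper_force: 30.0
need [ 0.0034 -0.0017  0.0519] yaw 0.78 | t 18.8 tcp [0.4308 0.3444 0.0694] ang 10.78 tilt [-0.0064 -0.0034] F [ 0.5 -0.6 -0.2] w 0.144 g 30.0 j7 -2.43
```

View pics/c7.png

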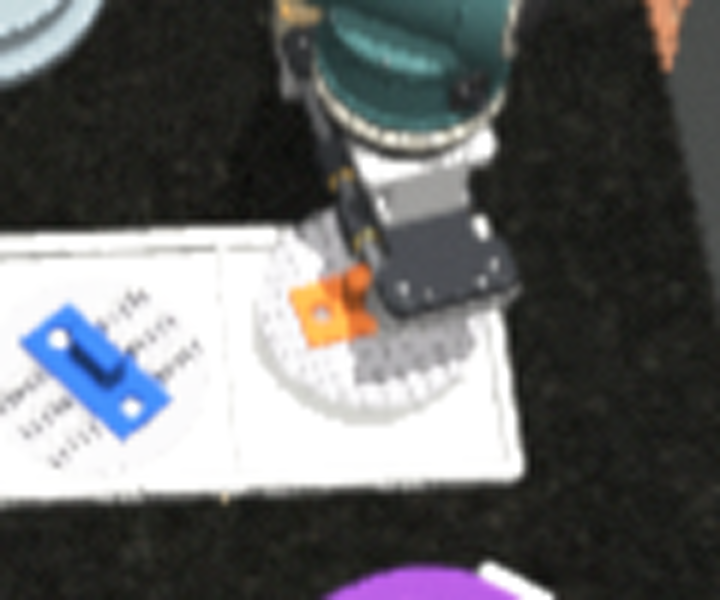

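The orange disc is held level over the near compartment; the divider is at (228,490) and the near corners at (524,478) and (478,225) in the crop. A quick check of the compartment middle:

```bash
python3 -c "
from h import *
u,v=map(int,pix('side6',(.434,.346,.06)));w=lambda a,b,z:world('side6',u-60+a/6-.4,v-50+b/6-.4,z)[:2]
A=w(524,478,.018);B=w(228,497,.018);C=w(225,232,.018);print(A,B,C)
# corner A is (-147,+76) from tray centre, B (0,+76), C (0,-76)
ex=(B-A)/np.hypot(*(B-A));print(np.degrees(np.arctan2(ex[1],ex[0])),'near',(B+C)/2-.0725*ex, A+.0745*ex-.076*np.array([-ex[1],ex[0]]))"
python3 -m pendant '[[0,0,0.01,0],[0,0,0.02,0],[0,0,0.02,0]]'
python3 -c "
from h import *
go(.4335,.3465,.018,10)"
```

```text
[0.35865009 0.43408258] [0.51812458 0.4309644 ] [0.49963509 0.26584522]
-1.1201535389879946 near [0.43639369 0.34982212] [0.43165012 0.35664069]
clock: 19.15
tcp_pos: [0.433, 0.3455, 0.0527]
eef_rot: [[0.983, 0.186, -0.001], [0.186, -0.983, -0.001], [-0.001, 0.0, -1.0]]
wrist_force: [-0.3, -0.2, -1.0]
width: 0.145
gripper_force: 30.0
need [ 0.0007 -0.0009  0.0347] yaw 0.73 | t 19.1 tcp [0.433  0.3455 0.0527] ang 10.73 tilt [-0.0007 -0.0005] F [-0.3 -0.2 -1. ] w 0.145 g 30.0 j7 -2.45
```

```bash
python3 -m pendant '[[0.001,-0.002,0.012,0],[0.001,-0.002,0.022,0],[0.001,-0.002,0.03,0],[0.001,-0.002,0.034,0],[0.001,-0.002,0.034,0],[0.001,-0.002,0.034,0]]';  python3 -m pendant '[[0,0,0,0],[0,0,0,0],[0,0,0,0],[0,0,0,0],[0,0,0,0],[0,0,0,0]]' 60; python3 -m pendant '[[0,0,-0.05,0],[0,0,-0.1,0],[0,0,-0.15,0],[0,0,-0.18,0],[0,0,-0.18,0]]' 60;python3 -c "
from h import *
go(.6306,.0586,.2,1.5)"
```

```text
clock: 19.75
tcp_pos: [0.4339, 0.3483, 0.0196]
eef_rot: [[0.982, 0.186, -0.0], [0.186, -0.982, 0.0], [0.0, -0.0, -1.0]]
wrist_force: [-0.3, -0.2, -1.7]
width: 0.146
gripper_force: 30.0
clock: 20.35
tcp_pos: [0.4339, 0.3482, 0.0195]
eef_rot: [[0.982, 0.186, -0.0], [0.186, -0.982, 0.0], [0.0, -0.0, -1.0]]
wrist_force: [-0.6, 0.4, 0.5]
width: 0.59
gripper_force: 0.0
clock: 20.85
tcp_pos: [0.4352, 0.3495, 0.2037]
eef_rot: [[0.982, 0.186, 0.005], [0.186, -0.982, 0.003], [0.006, -0.002, -1.0]]
wrist_force: [-0.4, -0.6, -0.4]
width: 0.603
gripper_force: 0.0
need [0.1378 0.3222 0.0038] yaw 9.24 | t 20.9 tcp [0.4352 0.3495 0.2037] ang 10.74 tilt [0.0054 0.0034] F [-0.4 -0.6 -0.4] w 0.603 g 0.0 j7 -2.33
```

```bash
python3 -m pendant '[[0.02,0.045,0,2],[0.04,0.09,0,4],[0.058,0.135,0,6],[0.077,0.18,0,8],[0.096,0.225,0,9.2],[0.115,0.27,0,9.2],[0.13,0.305,0,9.2],[0.138,0.322,0.02,9.2],[0.138,0.322,0.06,9.2],[0.138,0.322,0.09,9.2]]'; python3 -m pendant '[[0,0,0,0],[0,0,0,0]]';python3 -c "
from h import *
go(.6306,.0586,.05,1.5)
a=snap('side','side7')['pixels'];u,v=map(int,pix('side7',(.631,.0586,.07)));b=snap('top','top7')['pixels'][262:342,182:262]
cv2.imwrite('pics/c8.png',np.hstack([cv2.resize(a[v-40:v+40,u-40:u+40],(400,400),interpolation=cv2.INTER_CUBIC),cv2.resize(b,(400,400),interpolation=cv2.INTER_CUBIC)]))"
```

```text
clock: 21.85
tcp_pos: [0.6288, 0.0566, 0.1065]
eef_rot: [[1.0, 0.026, -0.002], [0.026, -1.0, -0.0], [-0.002, 0.0, -1.0]]
wrist_force: [-0.0, 0.8, -0.1]
width: 0.599
gripper_force: 0.0
clock: 22.05
tcp_pos: [0.6294, 0.0578, 0.1097]
eef_rot: [[1.0, 0.027, -0.001], [0.027, -1.0, 0.0], [-0.001, -0.0, -1.0]]
wrist_force: [-0.1, 0.5, 0.9]
width: 0.602
gripper_force: 0.0
need [ 0.0013 -0.0008  0.0597] yaw 0.06 | t 22.1 tcp [0.6294 0.0578 0.1097] ang 1.56 tilt [-0.0008  0.0002] F [-0.1  0.5  0.9] w 0.602 g 0.0 j7 -1.91
```

View pics/c8.png

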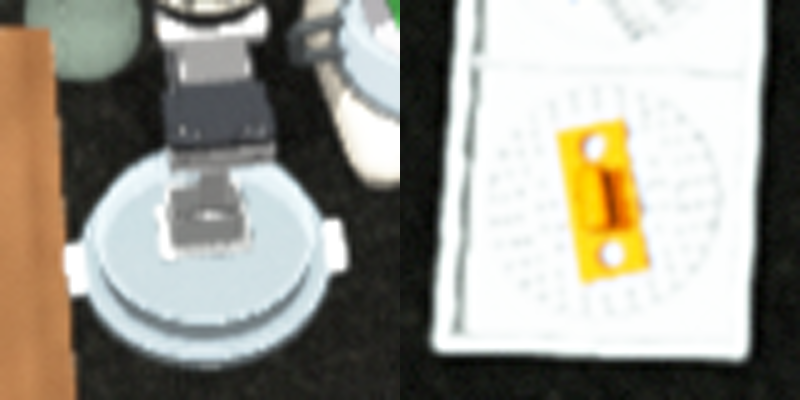

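The side view shows the fingers over the lid's tube; the top view shows the orange disc lying flat and centred in the near compartment. Gripping the lid.

```bash
python3 -m pendant '[[0.001,-0.001,0.03,0],[0.001,-0.001,0.05,0],[0.001,-0.001,0.057,0],[0.001,-0.001,0.057,0],[0.001,-0.001,0.057,0]]'; python3 -m pendant '[[0,0,0,0],[0,0,0,0],[0,0,0,0],[0,0,0,0],[0,0,0,0],[0,0,0,0],[0,0,0,0]]' 0; python3 -m pendant '[[0,0,-0.02,0],[0,0,-0.06,0],[0,0,-0.11,0],[0,0,-0.15,0],[0,0,-0.16,0],[0,0,-0.16,0]]';python3 -c "
from h import *
go(.449,-.0778,.21,1.5)"
```

```text
clock: 22.65
tcp_pos: [0.6312, 0.0587, 0.054]
eef_rot: [[1.0, 0.027, 0.002], [0.027, -1.0, 0.0], [0.002, -0.0, -1.0]]
wrist_force: [0.4, 0.4, 0.2]
width: 0.601
gripper_force: 0.0
clock: 23.35
tcp_pos: [0.6306, 0.0587, 0.0529]
eef_rot: [[1.0, 0.027, 0.0], [0.027, -1.0, 0.0], [0.0, -0.0, -1.0]]
wrist_force: [-2.1, 0.9, 6.7]
width: 0.338
gripper_force: 30.0
clock: 23.95
tcp_pos: [0.6309, 0.0585, 0.2135]
eef_rot: [[1.0, 0.027, 0.002], [0.027, -1.0, -0.0], [0.002, 0.0, -1.0]]
wrist_force: [0.0, -0.4, -3.4]
width: 0.343
gripper_force: 30.0
need [-0.1855  0.1314  0.0032] yaw 0.03 | t 23.9 tcp [0.6309 0.0585 0.2135] ang 1.53 tilt [ 0.002  -0.0001] F [ 0.  -0.4 -3.4] w 0.343 g 30.0 j7 -1.87
```

```bash
python3 -m pendant '[[-0.037,0.026,0,0],[-0.074,0.052,0,0],[-0.111,0.079,0,0],[-0.148,0.105,0,0],[-0.175,0.124,0,0],[-0.1855,0.1314,0,0],[-0.1855,0.1314,0.01,0],[-0.1855,0.1314,0.02,0],[-0.1855,0.1314,0.02,0],[-0.1855,0.1314,0.02,0]]'; python3 -c "
from h import *
go(.449,-.0778,.167,1.5)
a=snap('side','side8')['pixels'];u,v=map(int,pix('side8',(.449,-.0778,.15)))
cv2.imwrite('pics/c9.png',cv2.resize(a[v-50:v+50,u-60:u+60],(720,600),interpolation=cv2.INTER_CUBIC))"
```

```text
clock: 24.95
tcp_pos: [0.4488, -0.0769, 0.1917]
eef_rot: [[1.0, 0.028, -0.001], [0.028, -1.0, 0.001], [-0.001, -0.001, -1.0]]
wrist_force: [-0.1, -0.2, -1.5]
width: 0.341
gripper_force: 30.0
need [0.0002 0.0009 0.0247] yaw 0.13 | t 24.9 tcp [ 0.4488 -0.0769  0.1917] ang 1.63 tilt [-0.0014  0.0011] F [-0.1 -0.2 -1.5] w 0.341 g 30.0 j7 -1.52
```

View pics/c9.png

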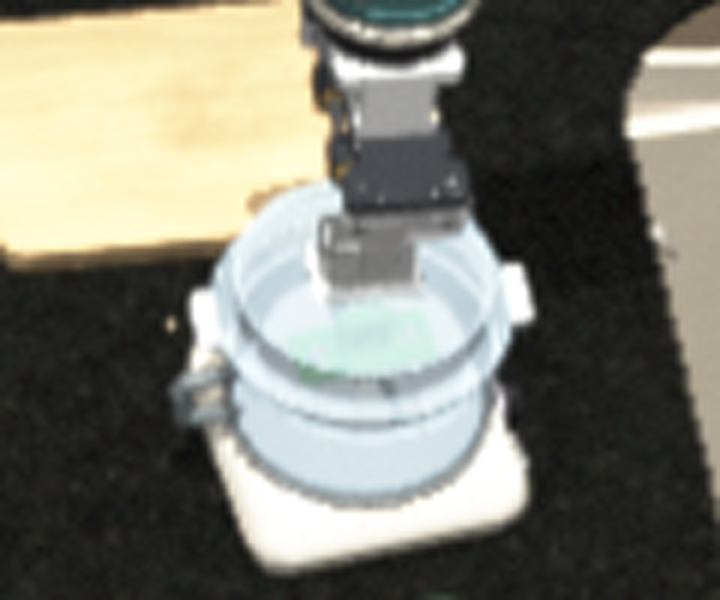

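The lid is centred and level over the bowl. Lowering it with a force check.

```bash
python3 -m pendant '[[0,0.001,0.006,0],[0,0.001,0.011,0],[0,0.001,0.015,0],[0,0.001,0.018,0],[0,0.001,0.02,0],[0,0.001,0.02,0]]'; python3 -c "
from h import *
go(.449,-.0778,.167,1.5)"
```

```text
clock: 25.6
tcp_pos: [0.4485, -0.0788, 0.1722]
eef_rot: [[1.0, 0.027, -0.0], [0.027, -1.0, 0.0], [-0.0, -0.0, -1.0]]
wrist_force: [-1.0, 0.6, -2.5]
width: 0.335
gripper_force: 30.0
need [ 0.0006 -0.001   0.0052] yaw 0.04 | t 25.6 tcp [ 0.4485 -0.0788  0.1722] ang 1.54 tilt [-0.0003  0.0001] F [-1.   0.6 -2.5] w 0.335 g 30.0 j7 -1.53
```

```bash
python3 -m pendant '[[0,0,0.002,0],[0,0,0.004,0],[0,0,0.0055,0],[0,0,0.006,0],[0,0,0.006,0]]'; python3 -m pendant '[[0,0,0,0],[0,0,0,0],[0,0,0,0],[0,0,0,0],[0,0,0,0],[0,0,0,0]]' 70; python3 -m pendant '[[0,0,-0.03,0],[0,0,-0.08,0],[0,0,-0.13,0],[0.03,0.03,-0.14,0],[0.06,0.06,-0.14,0],[0.08,0.1,-0.14,0],[0.08,0.14,-0.14,0],[0.08,0.19,-0.14,0],[0.08,0.23,-0.14,0],[0.08,0.23,-0.14,0]]';python3 -c "
from h import *
go(.449,-.0778,.167,1.5)
a=snap('side','side9')['pixels'];u,v=map(int,pix('side9',(.449,-.0778,.15)));b=snap('top','top9')['pixels']
cv2.imwrite('pics/c10.png',np.hstack([cv2.resize(a[v-40:v+40,u-40:u+40],(400,400),interpolation=cv2.INTER_CUBIC),cv2.resize(b[250:330,345:425],(400,400),interpolation=cv2.INTER_CUBIC)]))"
```

```text
clock: 26.1
tcp_pos: [0.4491, -0.0789, 0.1677]
eef_rot: [[1.0, 0.027, 0.001], [0.027, -1.0, -0.001], [0.001, 0.001, -1.0]]
wrist_force: [-8.9, 1.2, 25.3]
width: 0.337
gripper_force: 30.0
clock: 26.7
tcp_pos: [0.4485, -0.0788, 0.1664]
eef_rot: [[1.0, 0.027, -0.0], [0.027, -1.0, 0.0], [-0.0, -0.0, -1.0]]
wrist_force: [-0.8, 0.4, 0.3]
width: 0.699
gripper_force: 0.0
clock: 27.7
tcp_pos: [0.5331, -0.3125, 0.3052]
eef_rot: [[1.0, 0.02, -0.002], [0.02, -1.0, -0.001], [-0.002, 0.001, -1.0]]
wrist_force: [-0.9, 1.0, -0.3]
width: 0.699
gripper_force: 0.0
need [-0.0792 -0.2364  0.1382] yaw -0.36 | t 27.7 tcp [ 0.5331 -0.3125  0.3052] ang 1.14 tilt [-0.0019 -0.0006] F [-0.9  1.  -0.3] w 0.699 g 0.0 j7 -1.17
```

View pics/c10.png

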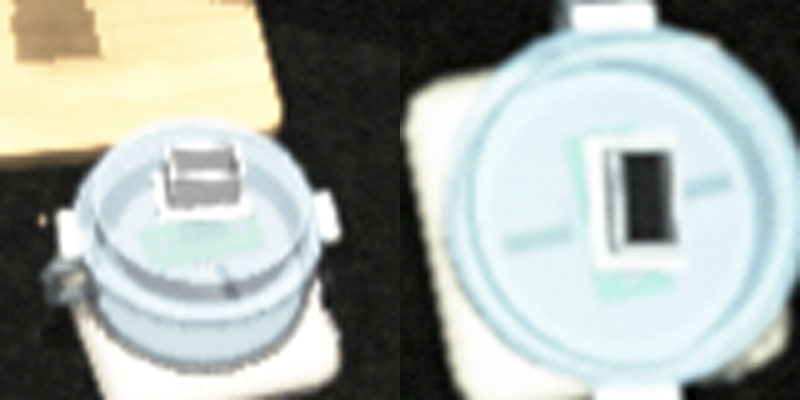

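The lid sits level on the rim; it met 25 N of contact at the expected height. Tube top is at (640,198) in the right-hand crop. One numeric check, then I'll hand in.

```bash
python3 -c "
from h import *
p=world('top9',345+240/5-.4,250+200/5-.4,.192);print(p)
if np.hypot(p[0]-.449,p[1]+.078)<.007: print(order.sign_off())"
```

```text
[ 0.45013658 -0.07582549  0.192     ]
the job is handed in; nothing more can be done
None
```

The discs have changed places and the job is handed in: the slicing disc is down on both drive pins, the grating disc lies flat in the near tray compartment, and the lid is level on the rim about 2 mm off the bowl's axis. The verdict wasn't shown.

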